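# Turn the snack carousel to bring the tub to the serving side

### The arm

A 6-joint arm with a two-finger parallel gripper is mounted at the origin on a cart in front of the work surface, level with it; the furniture and walls round the work are solid. World frame = base frame: x ahead of the robot, y to its left, z up, the work surface at z = 0. Lengths are in mm, angles in rad, forces in N, time in s.
With the tool pointing down it reaches from about 425 to 950 mm from the base axis. Payload 3.5 kg.
Tool frame: the origin (TCP) lies midway between the tips of the shut fingers; the grasp point (between the pads) lies 19 mm behind it; z points along the fingers, y is the direction in which the jaws open and shut (so a half turn about z gives the same grasp; the last joint's range is limited). The gripper opens to 85 mm and grips with 20 to 120 N. Pads are 22 mm wide; open, the fingers measure 114 mm over their backs; the gripper's body (76 mm by 85 mm) begins 54 mm behind the grasp point. The pads swing forward as they close: fully open they stand 13 mm farther back than shut.
Start: joints at [1.114, 0.286, 1.577, -0, 1.279, -0.15], TCP at [203.82, 643.478, 231.325] pointing down, gripper open.
Joint ranges: [-2.77, 2.77], [-0.9, 2.22], [0.21, 2.48], [-1.53, 4.67], [0.24, 2.81], [-2.84, 2.84]. Speed limits (rad/s): [2.79, 2.79, 3.14, 3.14, 3.14, 3.14].

### API

Orientations are given as a unit quaternion [w, x, y, z].
In Python, from station import r, optics, finder gives the robot as it stands.
- The arm moves only by the shell command python3 -m pendant 'ROWS' [FORCE]. ROWS is a JSON object of lists of equal length, an entry for each row: "gripper": the opening, from 0 (shut) to 1 (fully open); "linear": the shift along the tool's x, y, z in cm, a list of three; "rotation": the turn, a rotation vector about the tool's x, y, z in degrees, a list of three. A call has 1 to 10 rows; each row shifts and turns the commanded pose from where the row before left it, along the tool's axes as they then stand; what a row does not reach is not made up. A row lasts 1/12 s, in which the tool goes at most 41.7 mm and 7.16 degrees, less where a joint would pass 70% of its speed; a pose out of reach is approached as far as the arm can. A call with a gripper value outside its range is refused whole. The fingers move at their own pace and stop on an object; FORCE is the grip in N (left out, the last holds). Time passes only in rows, so rows that do not move let the fingers close. It gives the time, the measured TCP pose, the force and the opening at its end, in the units of the state.
- r.get_state(): the state, without advancing time (a new reading comes with each control period).
- optics.camera(name): name is "scene" or "top" or "wrist"; returns the picture (420x560x3 uint8, blue, green, red); there is no depth.
- optics.camera_params(name): a dict with "mtx" (3x3 intrinsics, pixels), "pose" (4x4, takes a point from camera to world coordinates); the wrist camera has in their place "hand_eye" (4x4, takes a point from camera to tool coordinates, whose origin is the TCP and whose axes are the flange's). Camera axes: x right, y up, looking along -z (the intrinsics and any distortion apply to the point x, -y, -z); pixel columns grow to the right and rows downward; lengths in mm; the calibration is good to about 2 mm. A picture is of the moment at which its call begins: read the wrist's pose just before it. camera_params takes no time and is no camera call.
- r.job_done(): hands the job in, once; it reports no verdict.
Trained networks look in the newest picture that a camera, given by its name, has taken for a name from the list of things; names that differ only in an ending like _2 or _b are one class to them, and where a whole thing is asked for, a point or a joint stands for the part that bears it (a point fixed in the world has none). Each returns a list of dicts, best first, with "conf" (0 to 1); they miss things now and then, are a little off and sometimes report something else, mostly with a low value. They report only what shows in the picture. A call takes as long as a camera call. They do not tell look-alikes from the thing itself.
- finder.regions_of(query, camera): "region" (420x560 bool, what is visible of it) and "rect" ([left, top, width, height] in pixels, round what is visible of it).
The state is a dict: "t": time; "joint_positions": joint angles; "dq": joint speeds; "tau": joint torques, N m; "ee_pos": TCP position; "tool_rot": TCP orientation; "ft_force": force on the tool from outside, world axes, zero at the start; "wrist_torque": the same for the moment, N m; "opening": finger opening in mm.
Only numpy, scipy, OpenCV 4.12 (cv2) and the standard library are available. Lean on these libraries where they do the work, as an engineer would, in place of code of your own. Each camera call takes 0.05 s, during which the arm holds its last target. There are 200 camera calls.

### The job

Push the posts on the rim of the snack carousel with a fingertip or the outside of the fingers to turn it, either way round, until the yoghurt tub stands squarely in front of the tongue on the carousel's foot, and leave it there. Turn it gently, without whirling it, and only push: do not pinch or straddle a post between the fingers, and do not touch, lift, tip or shift anything that stands on the carousel; leave the other things on the counter alone.

Things in the scene. Friction and masses are not known exactly. Their poses are not given: they have to be found in the camera images.
- stand: the carousel's fixed steel foot: a round plate hidden under the turntable, with one flat tongue 44 mm wide and 8 mm thick that sticks out from under the rim to 217 mm from the middle, with a round boss (top 18 mm above the counter) on its end. Origin: on the turning axis, at counter height. Its -x axis points along the tongue, within 0.3 rad of straight to the robot's side of the counter; z up.
- turntable (a joint): angle of the turntable in rad, 0 at the start, growing anticlockwise seen from above, no stops. Light friction (about 1 N at a post turns it); it stays where it is left and hardly coasts. The turntable is a round white disc, 304 mm across, its top 28 mm above the counter, with six upright posts; it cannot be lifted off.
- axis (a point): centre of the turntable's top, on the turning axis, 28 mm above the counter
- post0 (a point): top centre of push post 0 of six equal steel posts standing on the turntable near its rim: upright, 22 mm thick, 85 mm tall (top 113 mm above the counter), 138 mm from the axis, 60 degrees apart (numbered anticlockwise from above). There is nothing else higher than 125 mm on the turntable.
- post1 (a point): top centre of push post 1 of six equal steel posts standing on the turntable near its rim: upright, 22 mm thick, 85 mm tall (top 113 mm above the counter), 138 mm from the axis, 60 degrees apart (numbered anticlockwise from above). There is nothing else higher than 125 mm on the turntable.
- post2 (a point): top centre of push post 2 of six equal steel posts standing on the turntable near its rim: upright, 22 mm thick, 85 mm tall (top 113 mm above the counter), 138 mm from the axis, 60 degrees apart (numbered anticlockwise from above). There is nothing else higher than 125 mm on the turntable.
- post3 (a point): top centre of push post 3 of six equal steel posts standing on the turntable near its rim: upright, 22 mm thick, 85 mm tall (top 113 mm above the counter), 138 mm from the axis, 60 degrees apart (numbered anticlockwise from above). There is nothing else higher than 125 mm on the turntable.
- post4 (a point): top centre of push post 4 of six equal steel posts standing on the turntable near its rim: upright, 22 mm thick, 85 mm tall (top 113 mm above the counter), 138 mm from the axis, 60 degrees apart (numbered anticlockwise from above). There is nothing else higher than 125 mm on the turntable.
- post5 (a point): top centre of push post 5 of six equal steel posts standing on the turntable near its rim: upright, 22 mm thick, 85 mm tall (top 113 mm above the counter), 138 mm from the axis, 60 degrees apart (numbered anticlockwise from above). There is nothing else higher than 125 mm on the turntable.
- tub: the yoghurt tub: a small tapered cup with a flat lid, 72 mm wide and 71 mm tall, the only tub on the turntable. It stands loose on it, 65 to 75 mm from the axis. Origin: centre of its underside, z axis up through the lid.
- shaker_a: a shaker with a domed top, 44 mm wide and 90 mm tall, loose on the turntable about 70 mm from the axis; origin: centre of its underside
- shaker_b: the other shaker, of the same shape and size, loose on the turntable about 70 mm from the axis; origin: centre of its underside
- iced_doughnut: an iced doughnut 100 mm across and 40 mm tall, loose on the turntable about 70 mm from the axis; origin: centre of its underside
- can: a drinks can, 66 mm wide and 115 mm tall, standing on the counter to the right of the carousel; origin: centre of its underside
- scissors: scissors, 206 x 84 x 11 mm, lying on the counter to the right of the carousel
- keys: a bunch of keys, 104 x 115 x 8 mm, lying on the counter at the front left
- tray_doughnut: a doughnut, 100 mm across, lying in the open card tray (walls 51 mm tall) to the left of the carousel
Mind the look-alikes: they are no part of the job. What is shaped like the shaker_b but orange or yellow is not meant.

How it is judged (in metres and radians):
At the end, for the whole second after the job is handed in: The tub stands on the turntable over the line of the foot's tongue: at least 50 mm from the axis towards the tongue and within 16 mm to either side of the tongue's centre line. All four things stand upright (within 0.15 rad) on the turntable, within 90 mm of the axis, and everything is at rest (x of tub in the frame of stand below -0.05 m and y of tub in the frame of stand between -0.016 and 0.016 m and velocity of joint turntable between -0.05 and 0.05 rad/s and angle between each of tub, shaker_a, shaker_b, iced_doughnut's own z axis and vertical below 0.15 rad and horizontal distance between each of tub, shaker_a, shaker_b, iced_doughnut and axis below 0.09 m and height (world z) of tub between 0.02 and 0.04 m and linear speed of each of tub, shaker_a, shaker_b, iced_doughnut below 0.02 m/s and height (world z) of shaker_a between 0.02 and 0.04 m and height (world z) of shaker_b between 0.02 and 0.04 m and height (world z) of iced_doughnut between 0.02 and 0.04 m); the robot touches nothing.
It fails at once if the robot touches something that stands on the turntable (contact force between any of the fingers, the arm and tub above 0.5 N or contact force between any of the fingers, the arm and shaker_a above 0.5 N or contact force between any of the fingers, the arm and shaker_b above 0.5 N or contact force between any of the fingers, the arm and iced_doughnut above 0.5 N).
It fails at once if something on the turntable is lifted, tipped or shifted off its place (height (world z) of any of tub, shaker_a, shaker_b, iced_doughnut above 0.045 m or angle between any of tub, shaker_a, shaker_b, iced_doughnut's own z axis and vertical above 0.35 rad or horizontal distance between any of tub, shaker_a, shaker_b, iced_doughnut and axis above 0.095 m or horizontal distance between any of tub, shaker_a, shaker_b, iced_doughnut and axis below 0.045 m).
It fails at once if a post is pinched or straddled between the fingers ((horizontal distance between the grasp point and post0 below 0.013 m and height (world z) of the grasp point below 0.12 m) or (horizontal distance between the grasp point and post1 below 0.013 m and height (world z) of the grasp point below 0.12 m) or (horizontal distance between the grasp point and post2 below 0.013 m and height (world z) of the grasp point below 0.12 m) or (horizontal distance between the grasp point and post3 below 0.013 m and height (world z) of the grasp point below 0.12 m) or (horizontal distance between the grasp point and post4 below 0.013 m and height (world z) of the grasp point below 0.12 m) or (horizontal distance between the grasp point and post5 below 0.013 m and height (world z) of the grasp point below 0.12 m)).
It fails at once if the turntable is whirled round (faster than 3 rad/s, half a turn in a second) (velocity of joint turntable above 3 rad/s or velocity of joint turntable below -3 rad/s).
It fails at once if another thing on the counter is moved by more than 20 mm (distance of any of can, scissors, keys, tray_doughnut from where it was at the start of the episode above 0.02 m).
It also fails if it takes over 58 s, if anything falls off the work surface, if the arm or the gripper's body presses on something with over 40 N, if the wrist force passes 120 N, or if a joint passes its speed limit or range.

## Working session

There is one attempt and no reset: what is moved stays moved. The work goes in short steps, Python scripts to look and compute and a shell command to move; the robot and the scene stay as the last step left them, time stands still between calls to the robot, and variables do not carry over. Pictures are saved under pics/ and viewed, about 8 in all and at most 12, crops included, and the job is handed in when it is done.

```bash
mkdir -p pics; ls
cat > h.py <<'E'
import numpy as np, cv2
from station import r, optics, finder
def ray(cam,uv,z):
    p=optics.camera_params(cam); K=np.array(p["mtx"]); T=np.array(p["pose"])
    d=p.get("dist",None)
    n=cv2.undistortPoints(np.array([[uv]],float),K,d if d is None else np.array(d))[0,0]
    v=T[:3,:3]@np.array([n[0],-n[1],-1]); o=T[:3,3]
    return (o+v*(z-o[2])/v[2])
def proj(cam,P):
    p=optics.camera_params(cam); K=np.array(p["mtx"]); T=np.array(p["pose"])
    q=(np.atleast_2d(P)-T[:3,3])@T[:3,:3]
    q=q*[1,-1,-1]
    d=p.get("dist",None)
    return cv2.projectPoints(q,np.zeros(3),np.zeros(3),K,d if d is None else np.array(d))[0][:,0]
E
python3 - <<'E'
from h import *
print(r.get_state()); 
for c in ("top","scene"):
    p=optics.camera_params(c); print(p)
    im=optics.camera(c); cv2.imwrite(f"pics/{c}0.png",im)
    for q in ("tub","stand","post0","shaker_a","iced_doughnut","can"):
        for d in finder.regions_of(q,c)[:4]: 
            ys,xs=np.nonzero(d["region"]); print(c,q,round(d["conf"],2),np.round(d["rect"]),xs.mean().round(1),ys.mean().round(1))
E
```

```text
pics
{'t': 0.0, 'joint_positions': array([ 1.11400004e+00,  2.87182064e-01,  1.57817958e+00, -3.13603832e-05,
        1.27859483e+00, -1.50012527e-01]), 'dq': array([ 0.00067582, -0.00072584,  0.00045682,  0.00067247, -0.00049226,
       -0.0009364 ]), 'tau': array([ 1.17844385e-03, -4.05970752e+01, -2.92634082e+01, -4.64380662e-05,
        5.59118431e-03,  1.17551724e-05]), 'ee_pos': array([203.53956012, 642.89092028, 229.93484786]), 'tool_rot': array([-3.38795702e-04,  1.52786469e-01,  9.88258518e-01, -1.13241092e-03]), 'ft_force': array([ 0.19825532, -0.75852867, -0.03343197]), 'wrist_torque': array([-0.00255464,  0.01452699, -0.03367576]), 'opening': 85.32134803831059}
{'mtx': array([[396.94969933,   0.        , 277.16068748],
       [  0.        , 396.94969933, 207.378504  ],
       [  0.        ,   0.        ,   1.        ]]), 'pose': array([[ 1.93382522e-02,  9.81723539e-01, -1.89327562e-01,
         3.09659515e+02],
       [-9.99647714e-01,  2.24283210e-02,  1.41921811e-02,
         7.66651187e+01],
       [ 1.81790976e-02,  1.88986413e-01,  9.81811416e-01,
         1.2063834
[... 985 characters left out ...]
   -6.47247152e+02],
       [-8.99476905e-01,  2.73721726e-01, -3.40613732e-01,
        -5.05184690e+02],
       [ 5.48740012e-03,  7.86507176e-01,  6.17556759e-01,
         1.10135208e+03],
       [ 0.00000000e+00,  0.00000000e+00,  0.00000000e+00,
         1.00000000e+00]])}
scene tub 0.92 [298. 184.  21.  27.] 307.0 196.3
scene post0 0.76 [236. 164.  97.  78.] 283.0 212.5
scene shaker_a 0.87 [253. 189.  22.  28.] 263.5 200.6
scene shaker_a 0.55 [368. 222.  17.  25.] 377.3 234.5
scene shaker_a 0.53 [275. 176.  14.  24.] 281.3 185.8
scene shaker_a 0.17 [239. 160.  93.  83.] 283.8 213.7
scene iced_doughnut 0.8 [276. 206.  28.  26.] 287.4 218.3
scene can 0.62 [425. 205.  28.  41.] 438.1 226.0
```

Run:
```python
from h import *
im=cv2.imread("pics/top0.png"); c=im[130:290,160:460]; c=cv2.resize(c,None,fx=2.6,fy=2.6,interpolation=cv2.INTER_CUBIC); cv2.imwrite("pics/c1.png",c)
for n,uv,z in [("disc",(277.2,200),28),("tub",(301.2,182.6),70),("boss",(286.7,260.1),12),("shA",(261.2,210.2),80),("shB",(267.3,177.8),80),("dn",(293.9,217.8),60),("can",(433.5,170.7),100)]: print(n,ray("top",uv,z).round(1))
```

```text
disc [559.7  60.   28. ]
tub [605.   -9.3  70. ]
boss [380.2  27.8  12. ]
shA [517.5 106.3  80. ]
shB [614.5  91.   80. ]
dn [500.8  10.5  60. ]
can [ 642.2 -392.4  100. ]
```

View pics/c1.png

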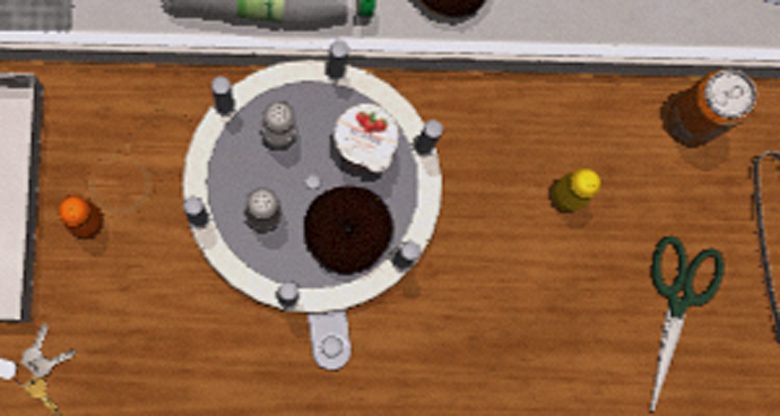

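```bash
cat >> h.py <<'E'
from scipy.optimize import least_squares
def fit(px):
    P=np.array([ray("top",p,113)[:2] for p in px])
    f=lambda q:np.concatenate([np.array([np.cos(t),np.sin(t)])*138+q[:2]-p for p in P for t in [q[2]+np.round((np.arctan2(p[1]-q[1],p[0]-q[0])-q[2])/(np.pi/3))*np.pi/3]])
    best=min((least_squares(f,[P[:,0].mean(),P[:,1].mean(),t0]) for t0 in np.arange(0,1.05,.2)),key=lambda s:s.cost)
    return best.x,np.abs(best.fun).max(),P
E
python3 - <<'E'
from h import *
c=lambda u,v:(160+u/2.6-.3,130+v/2.6-.3)
x,e,P=fit([c(338,48),c(220,83),c(194,204),c(288,289),c(409,248),c(433,128)])
print(x[:2].round(1),np.degrees(x[2])%60,e); a=x[:2]
for p in P: d=p-a; print(p.round(),np.hypot(*d).round(1),np.degrees(np.arctan2(d[1],d[0])).round(1))
for n,uv,z in [("boss",c(331,346),18),("tongueL",c(309,320),8),("tongueR",c(348,320),8),("tub",c(366,136),99),("knob",c(313,182),35),("sill",c(400,60),0)]:
    p=ray("top",uv,z)[:2]; d=p-a; print(n,p.round(1),np.hypot(*d).round(1),np.degrees(np.arctan2(d[1],d[0])).round(1))
E
```

```text
[561.3  52.5] 49.44479833435418 1.9280150839346675
[696.  28.] 136.5 -10.4
[652. 158.] 138.6 49.3
[516. 181.] 136.1 109.7
[426.  78.] 137.6 169.5
[473. -51.] 136.3 -130.5
[606. -77.] 137.5 -70.9
boss [371.9  27. ] 191.1 -172.3
tongueL [401.8  52.5] 159.6 -180.0
tongueR [402.7   7.3] 165.0 -164.1
tub [599.1  -5. ] 68.8 -56.7
knob [559.3  51.4] 2.3 -150.0
sill [722.  -53.2] 192.4 -33.4
```

```bash
python3 -m pendant '{"gripper":[0,0,0,0,0,0,0,0,0,0],"linear":[[0,0,0],[0,0,0],[0,0,0],[-1.6,-2.5,0],[-1.6,-2.5,0],[-1.6,-2.5,0],[-1.6,-2.5,0],[-1.6,-2.5,0],[-1.6,-2.5,0],[-1.6,-2.5,0]],"rotation":[[0,0,-5.9],[0,0,-5.9],[0,0,-5.8],[0,0,0],[0,0,0],[0,0,0],[0,0,0],[0,0,0],[0,0,0],[0,0,0]]}' 30
```

```text
t: 1.53
ee_pos: [316.4, 467.3, 231.5]
tool_rot: [0.0, -0.0, 1.0, 0.0]
ft_force: [0.7, 1.0, 0.0]
opening: -0.2
```

```bash
python3 -m pendant '{"gripper":[0,0,0,0,0,0,0,0,0,0],"linear":[[-1.7,-2.6,0],[-1.7,-2.6,0],[-1.7,-2.6,0],[-1.7,-2.6,0],[-1.7,-2.6,0],[-1.7,-2.6,0],[-1.7,-2.6,0],[-1.7,-2.6,0],[-1.7,-2.6,0],[-1.7,-2.6,0]],"rotation":[[0,0,0],[0,0,0],[0,0,0],[0,0,0],[0,0,0],[0,0,0],[0,0,0],[0,0,0],[0,0,0],[0,0,0]]}' && python3 -m pendant '{"gripper":[0,0,0,0,0,0,0,0,0,0],"linear":[[-1.7,-2.6,0],[-1.7,-2.6,0],[-1.7,-2.6,0],[-1.7,-2.6,0],[-1.7,-2.6,0],[-1.7,-2.6,0],[-1.7,-2.6,0],[-1.7,-2.6,0],[-1.7,-2.6,0],[0,0,0]],"rotation":[[0,0,0],[0,0,0],[0,0,0],[0,0,0],[0,0,0],[0,0,0],[0,0,0],[0,0,0],[0,0,0],[0,0,0]]}'
```

```text
t: 2.37
ee_pos: [486.7, 207.2, 231.7]
tool_rot: [0.0, -0.0, 1.0, 0.0]
ft_force: [0.6, 0.5, 0.2]
opening: -0.2
t: 3.2
ee_pos: [641.3, -30.2, 231.3]
tool_rot: [0.001, 0.002, 1.0, -0.001]
ft_force: [-0.5, -0.1, -0.5]
opening: 0.1
```

Run:
```python
from h import *
print(r.get_state()["ee_pos"])
a=optics.camera("scene")[90:290,180:480]
cv2.imwrite("pics/c2.png",cv2.resize(a,None,fx=2.6,fy=2.6,interpolation=cv2.INTER_CUBIC))
```

```text
[641.2715219  -30.18034537 231.28733968]
```

View pics/c2.png

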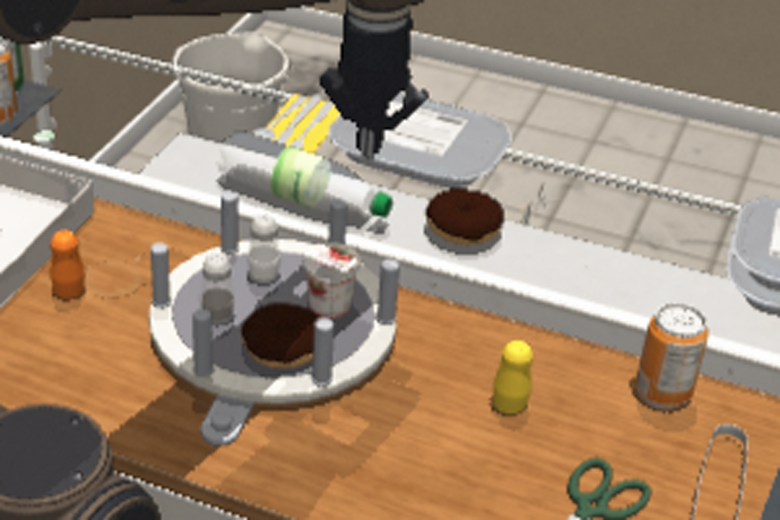

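```bash
python3 -m pendant '{"gripper":[0,0,0,0,0,0,0,0,0],"linear":[[-1,-1.8,0],[-0.9,-1.8,0],[0,0,2.5],[0,0,2.5],[0,0,2.5],[0,0,2.5],[0,0,2.5],[0,0,2.4],[0,0,0]],"rotation":[[0,0,0],[0,0,0],[0,0,0],[0,0,0],[0,0,0],[0,0,0],[0,0,0],[0,0,0],[0,0,0]]}'
python3 - <<'E'
import numpy as np
for t in range(-44,-128,-4):
    print(t,(561.3+146*np.cos(np.radians(t))).round(1),(52.5+146*np.sin(np.radians(t))).round(1))
E
```

```text
t: 4.0
ee_pos: [653.6, -59.2, 76.1]
tool_rot: [-0.006, -0.001, 1.0, 0.002]
ft_force: [-0.9, -0.6, -1.4]
opening: -0.1
-44 666.3 -48.9
-48 659.0 -56.0
-52 651.2 -62.5
-56 642.9 -68.5
-60 634.3 -73.9
-64 625.3 -78.7
-68 616.0 -82.9
-72 606.4 -86.4
-76 596.6 -89.2
-80 586.7 -91.3
-84 576.6 -92.7
-88 566.4 -93.4
-92 556.2 -93.4
-96 546.0 -92.7
-100 535.9 -91.3
-104 526.0 -89.2
-108 516.2 -86.4
-112 506.6 -82.9
-116 497.3 -78.7
-120 488.3 -73.9
-124 479.7 -68.5
```

```bash
python3 -m pendant '{"gripper":[0,0,0,0,0,0,0,0,0,0],"linear":[[0.66,-0.63,-0.8],[0.85,-0.57,0],[0.65,-0.4,0],[0.67,-0.35,0],[0.93,-0.42,0],[0.96,-0.35,0],[0.98,-0.28,0],[0.99,-0.21,0],[1.01,-0.14,0],[0.5,-0.04,0]],"rotation":[[0,0,0],[0,0,0],[0,0,0],[0,0,0],[0,0,0],[0,0,0],[0,0,0],[0,0,0],[0,0,0],[0,0,0]]}'
python3 - <<'E'
from h import *
print(r.get_state()["ee_pos"])
a=optics.camera("top")[120:290,180:440]
cv2.imwrite("pics/c3.png",cv2.resize(a,None,fx=3,fy=3,interpolation=cv2.INTER_CUBIC))
E
```

```text
t: 4.83
ee_pos: [574.1, -95.3, 89.8]
tool_rot: [-0.001, -0.0, 1.0, 0.0]
ft_force: [1.8, -0.1, -0.2]
opening: 0.0
[574.09547794 -95.31381251  89.83368301]
```

View pics/c3.png

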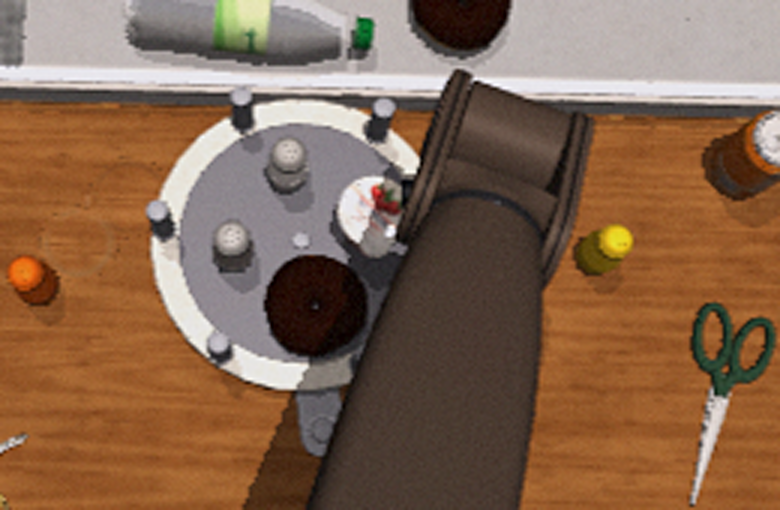

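```bash
python3 -m pendant '{"gripper":[0,0,0,0,0,0,0,0,0,0],"linear":[[0.7,0.05,0.5],[1.02,0.05,0],[1.02,0.07,0],[1.01,0.14,0],[0.99,0.21,0],[0.98,0.28,0],[0.96,0.35,0],[0.7,0.3,0],[0.4,0.2,0],[0,0,0]],"rotation":[[0,0,0],[0,0,0],[0,0,0],[0,0,0],[0,0,0],[0,0,0],[0,0,0],[0,0,0],[0,0,0],[0,0,0]]}'
```

```text
t: 5.72
ee_pos: [496.9, -78.2, 85.1]
tool_rot: [-0.001, -0.001, 1.0, 0.0]
ft_force: [0.4, -0.4, -0.8]
opening: -0.0
```

```bash
python3 -m pendant '{"gripper":[0,0,0,0,0,0,0,0,0,0],"linear":[[-0.5,-0.5,-1],[0,0,-3],[0,0,-3],[-2.63,0.38,0],[-2.63,0.38,0],[-2.63,0.38,0],[-2.63,0.38,0],[-2.63,0.38,0],[-2.63,0.38,0],[0,0,0]],"rotation":[[0,0,0],[0,0,0],[0,0,0],[0,0,0],[0,0,0],[0,0,0],[0,0,0],[0,0,0],[0,0,0],[0,0,0]]}'
python3 - <<'E'
from h import *
print(r.get_state()["ee_pos"])
a=optics.camera("top")[120:290,180:440]
cv2.imwrite("pics/c4.png",cv2.resize(a,None,fx=3,fy=3,interpolation=cv2.INTER_CUBIC))
E
```

```text
t: 6.55
ee_pos: [665.3, -61.2, 155.9]
tool_rot: [0.002, -0.001, 1.0, -0.0]
ft_force: [-1.4, 0.1, 0.3]
opening: 0.1
[665.34878793 -61.17145135 155.94395256]
```

View pics/c4.png

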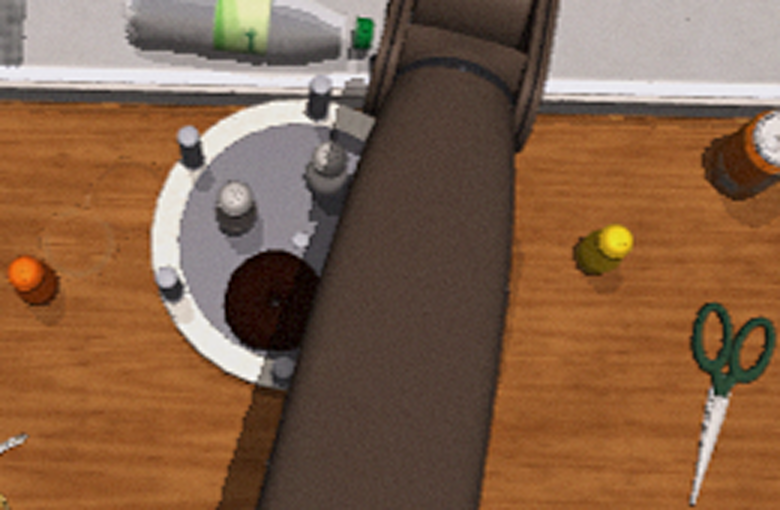

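Run:
```python
from h import *
c=lambda u,v:(180+u/3-.3,120+v/3-.3)
for uv in [(320,84),(188,135),(167,274),(283,368)]:
    d=ray("top",c(*uv),113)[:2]-[561.3,52.5]; t=np.degrees(np.arctan2(d[1],d[0])); print(np.hypot(*d).round(1),t.round(1),round(t%60,1))
```

```text
136.2 -6.3 53.7
136.9 53.6 53.6
136.1 113.3 53.3
140.1 173.8 53.8
```

```bash
python3 -m pendant '{"gripper":[0,0,0,0,0,0,0,0,0,0],"linear":[[0,0.1,2.4],[0,0.1,2.4],[0.5,0,2.4],[0.6,0,0],[0.66,-0.63,0],[0.85,-0.57,0],[0.65,-0.4,0],[0.67,-0.35,0],[0.93,-0.42,0],[0,0,0]],"rotation":[[0,0,0],[0,0,0],[0,0,0],[0,0,0],[0,0,0],[0,0,0],[0,0,0],[0,0,0],[0,0,0],[0,0,0]]}'
```

```text
t: 7.43
ee_pos: [611.2, -83.7, 84.3]
tool_rot: [-0.0, 0.0, 1.0, -0.0]
ft_force: [-1.3, -0.0, -0.6]
opening: 0.2
```

```bash
python3 -m pendant '{"gripper":[0,0,0,0,0,0,0,0,0,0],"linear":[[0.48,-0.27,0],[0.98,-0.28,0],[0.99,-0.21,0],[1.01,-0.14,0],[1.02,-0.07,0],[1.02,0,0],[1.02,0.07,0],[1.01,0.14,0],[0.99,0.21,0],[0.98,0.28,0]],"rotation":[[0,0,0],[0,0,0],[0,0,0],[0,0,0],[0,0,0],[0,0,0],[0,0,0],[0,0,0],[0,0,0],[0,0,0]]}' && python3 -m pendant '{"gripper":[0,0,0],"linear":[[0.8,0.3,0],[0.4,0.18,0],[0,0,0]],"rotation":[[0,0,0],[0,0,0],[0,0,0]]}'
python3 - <<'E'
from h import *
p=r.get_state()["ee_pos"]; d=p[:2]-[561.3,52.5]; print(p,np.hypot(*d),np.degrees(np.arctan2(d[1],d[0])))
a=optics.camera("top")[120:290,180:440]
cv2.imwrite("pics/c5.png",cv2.resize(a,None,fx=3,fy=3,interpolation=cv2.INTER_CUBIC))
E
```

```text
t: 8.27
ee_pos: [516.5, -85.4, 83.4]
tool_rot: [0.0, -0.0, 1.0, -0.0]
ft_force: [1.4, -0.4, -0.3]
opening: 0.2
t: 8.52
ee_pos: [504.1, -80.0, 83.0]
tool_rot: [-0.001, -0.0, 1.0, 0.0]
ft_force: [0.2, 0.1, -0.3]
opening: 0.1
[504.05800855 -79.97456062  82.98375429] 144.31269797137952 -113.3690757560776
```

View pics/c5.png

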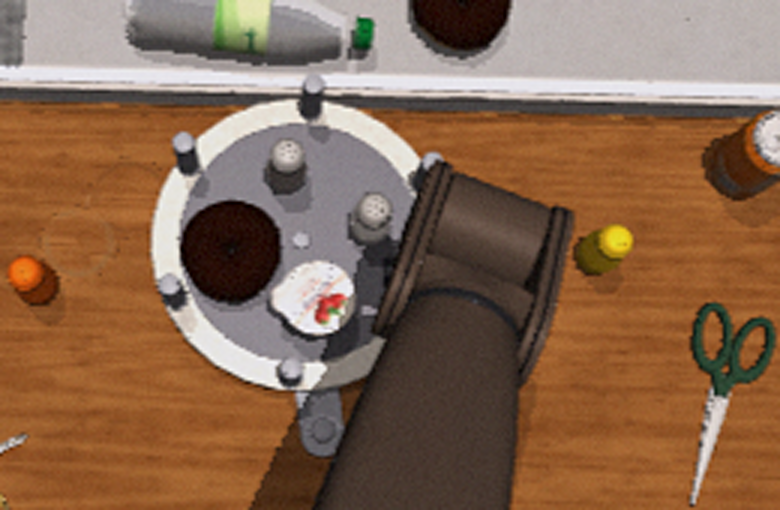

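Run:
```python
from h import *
optics.camera("top")
c=lambda u,v:(180+u/3-.3,120+v/3-.3)
for n,uv,z in [("p",(313,81),113),("p",(183,141),113),("p",(169,283),113),("p",(290,367),113),("lid",(318,297),99),("boss",(323,430),18)]:
    p=ray("top",c(*uv),z)[:2]; d=p-[561.3,52.5]; t=np.degrees(np.arctan2(d[1],d[0])); print(n,p.round(1),np.hypot(*d).round(1),t.round(1),round(t%60,1))
d=finder.regions_of("tub","top")[0]; print(d["conf"],d["rect"])
m=d["region"].astype(np.uint8); cs=max(cv2.findContours(m,0,2)[0],key=cv2.contourArea); print(cv2.minEnclosingCircle(cs), np.argwhere(m).mean(0))
```

```text
p [699.6  44.4] 138.5 -3.3 56.7
p [636.5 167.3] 137.2 56.8 56.8
p [499.  175.3] 137.7 116.9 56.9
p [423.1  61.2] 138.5 176.4 56.4
lid [491.2  35.9] 72.1 -166.7 13.3
boss [371.2  25.9] 192.0 -172.0 8.0
0.74 [270.5, 208.2, 27.0, 25.4]
((285.0813903808594, 218.61627197265625), 13.180971145629883) [218.64978903 286.02953586]
```

```bash
python3 -m pendant '{"gripper":[0,0,0,0,0,0,0,0,0,0],"linear":[[0.5,0.2,0],[0.45,0.2,0],[0,0,0],[-0.4,-0.4,0],[-0.4,-0.8,0],[0,-1,-2],[0,-1,-3],[0,-2,-3],[0,-3,-2],[0,-3,0]],"rotation":[[0,0,0],[0,0,0],[0,0,0],[0,0,0],[0,0,0],[0,0,0],[0,0,0],[0,0,0],[0,0,0],[0,0,0]]}' &&  python3 -m pendant '{"gripper":[0,0,0,0,0],"linear":[[0,-3,0],[0,-3,0],[0,-3,0],[0,0,0],[0,0,0]],"rotation":[[0,0,0],[0,0,0],[0,0,0],[0,0,0],[0,0,0]]}'
python3 - <<'E'
from h import *
a=optics.camera("top")
d=finder.regions_of("tub","top")[0]; print(d["conf"],d["rect"])
a=a[150:280,200:360]
cv2.imwrite("pics/c6.png",cv2.resize(a,None,fx=4.5,fy=4.5,interpolation=cv2.INTER_CUBIC))
E
```

```text
t: 9.5
ee_pos: [507.1, -191.7, 189.6]
tool_rot: [0.005, -0.001, 1.0, -0.003]
ft_force: [0.7, -0.6, 0.7]
opening: 0.1
t: 9.92
ee_pos: [503.8, -280.8, 183.1]
tool_rot: [-0.0, 0.001, 1.0, 0.0]
ft_force: [-0.5, 0.7, 0.0]
opening: 0.1
0.96 [266.6, 208.3, 29.4, 21.9]
```

View pics/c6.png

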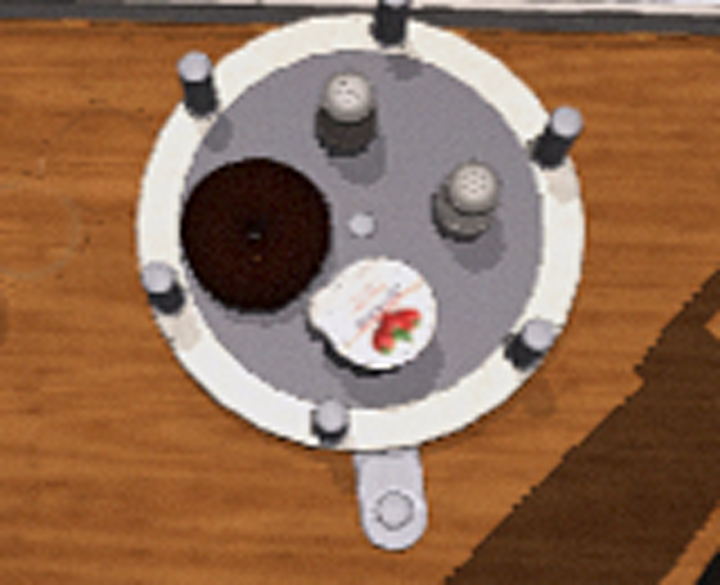

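Run:
```python
from h import *
c=lambda u,v:(200+u/4.5-.4,150+v/4.5-.4)
x,e,P=fit([c(196,68),c(159,276),c(330,411),c(540,330),c(565,122)]); a=x[:2]; print(a,np.degrees(x[2])%60,e)
b=ray("top",c(394,510),18)[:2]; d=(b-a); print("tongue",np.degrees(np.arctan2(*d[::-1])),np.hypot(*d)); u=d/np.hypot(*d)
for l in [(380,312),(376,312),(380,308)]:
    t=ray("top",c(*l),99)[:2]-a; print(t@u, t@[-u[1],u[0]])
for s in ("edges of lid",):
    print(ray("top",c(438,312),99)[:2],ray("top",c(380,256),99)[:2],ray("top",c(380,368),99)[:2])
print(r.get_state()["ft_force"])
optics.camera("scene")
p=optics.camera_params("scene")
for d in finder.regions_of("tub","scene")[:2]:
    R=np.array(d["rect"]); print(d["conf"],R, "expected lid", proj("scene",np.r_[a+u*70,99]),"base",proj("scene",np.r_[a+u*70,28]), ray("scene",(R[0]+R[2]/2,R[1]+R[3]/2),64)[:2]-a)
```

```text
[560.96595685  51.93209711] 52.732300672796924 1.998856040789633
tongue -172.3703734784168 191.1886354111521
71.45775346879081 1.9021545734532168
71.17965630025068 -0.5959693879092995
68.92975984633884 2.1995402781543376
[491.20643541   4.09860971] [526.22453128  41.13502812] [454.98980605  39.99066963]
[0.25554718 0.57547403 0.24613992]
0.75 [266.4 200.1  25.4  27.4] expected lid [[278.16066884 205.40780034]] base [[278.04031844 223.42014442]] [-65.40120113 -10.7498716 ]
0.35 [258.1 242.7  18.1  18.8] expected lid [[278.16066884 205.40780034]] base [[278.04031844 223.42014442]] [-232.64919615  -54.56392666]
```

Both cameras put the tub within about 2 mm of the tongue's line (71 mm from the axis). The arm is clear of everything, so I'm handing in.

```bash
python3 -c "
from station import r
print(r.job_done())"
```

```text
the job is handed in; nothing more can be done
None
```

I turned the carousel about 116° clockwise with the shut fingers, using two gentle pushes on successive posts and a small final nudge. I then withdrew the arm about 180 mm clear to the right of the carousel and handed the job in at about 10 s; no verdict was reported.

- **Tub position:** the top camera puts the tub about 71 mm from the axis towards the tongue. It is about 2 mm off the tongue's centre line, and the limit is 16 mm. The scene camera agrees to within about 2 mm sideways, though it puts the tub nearer 66 mm from the axis.
- **Other things:** in the last picture all four items stand upright on the turntable. Nothing on the counter looked disturbed in the pictures I viewed, though the last crop does not show the can, scissors or keys. Force readings during the pushes stayed around 2 N.
- **Disagreements:** one reading before the last nudge differed. The tub's lid measured about 2.7° away from the angle the posts implied. I split the difference, and the final picture showed the tub on the line. The post fit left errors of up to 2 mm, which is the calibration accuracy.

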